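# Ready the counting scale

## Robot

A 7-joint arm with a two-finger parallel gripper is mounted at the origin on the work surface. World frame = base frame: x ahead of the robot, y to its left, z up, the work surface at z = 0. Lengths are in m, angles in rad, forces in N, time in s.
With the tool pointing down it reaches from about 0.4 to 0.85 m from the base axis. Payload 10.4 kg.
Tool frame: the origin (TCP) lies between the finger pads; the fingertips stand 11 mm ahead of it and the grasp point (between the pads) lies 8 mm behind it (tip_reach is the distance from the TCP to the fingertips, in m); z points along the fingers, y is the line along which they close (so a half turn about z gives the same grasp; the last joint's range is limited). The gripper opens to 85 mm and grips with 20 to 120 N. Pads are 22 mm wide; open, the fingers measure 114 mm over their backs; the gripper's body (76 mm by 85 mm) begins 54 mm behind the grasp point. The pads swing forward as they close: fully open they stand 13 mm farther back than shut.
Start: joints at [-1.186, 0.332, -0.065, 1.46, 0.022, 1.35, -0.088], TCP at [0.248, 0.574, 0.242] pointing down, gripper open.
Joint ranges: [-2.6, 2.6], [-0.5, 2.12], [-1.47, 1.34], [0.16, 2.42], [-1.27, 4.41], [0.06, 2.06], [-2.6, 2.6]. Speed limits (rad/s): [2.22, 2.22, 2.79, 2.79, 3.14, 3.14, 3.14].

## Interface

Orientations are given as a unit quaternion [x, y, z, w].
In Python, from workcell import * gives the robot as it stands.
- The arm moves only by the shell command python3 -m inch 'ROWS' [OPENING] [FORCE]. ROWS is JSON, a list of rows, each an object with "slide": the shift along the world's x, y, z in m, a list of three; "yaw": the turn about the world's z in rad. A call has 1 to 20 rows; each row is the pose to reach, as a shift and turn from the pose commanded when the call began; what a row does not reach only later rows make up. A row lasts 1/12 s, in which the tool goes at most 41.7 mm and 7.16 degrees, less where a joint would pass 70% of its speed; a pose out of reach is approached as far as the arm can. A call with a gripper value outside its range is refused whole. OPENING is the closure in counts, from 0 (fully open) to 255 (shut), set as the call begins (- or left out, the last holds). The fingers move at their own pace and stop on an object; FORCE is the grip in N (left out, the last holds). Time passes only in rows, so rows that repeat a pose let the fingers close. It gives the time, the measured TCP pose, the force, the opening and the grip force at its end, in the units of the state.
- get_obs(): the state, without advancing time (a new reading comes with each control period).
- camera(name): name is "scene" or "top" or "wrist"; returns a dict with "frame" (384x512x3 uint8, red, green, blue), "fx", "fy", "cx", "cy" (pixels), "k1" (the pictures are not rectified: a ray, as slopes to the right and down, at radius r is drawn at 1 + k1 r^2 times it, then the intrinsics apply), "extrinsics" (4x4, takes a point from world to camera coordinates). Camera axes: x right, y down, z forward; pixel columns grow to the right and rows downward; lengths in m; the calibration is good to about 2 mm. A picture is of the moment at which its call begins. There is no depth.
- hand_in(): hands the job in; it is judged then, once.
The state is a dict: "clock": time; "joint_pos": joint angles; "joint_velocities": joint speeds; "tau": joint torques, N m; "position": TCP position; "ee_rot": TCP orientation; "ft_force": force on the tool from outside, world axes, zero at the start; "torque": the same for the moment, N m; "grip_width": opening from 0.0 (shut) to 1.0 (fully open); "grasp_force": force on a finger pad.
Only numpy, scipy, OpenCV 4.12 (cv2) and the standard library are available. Lean on these libraries where they do the work, as an engineer would, in place of code of your own. Each camera call takes 0.05 s, during which the arm holds its last target. There are 200 camera calls.

## Task

Get the counting scale ready, in this order: press its round key to wake it, then set the slim steel cup upright inside the wide cup that stands on the pan and let go, then press the long bar key to tare, and last the cross-shaped key to start counting. Press each of these keys well down, by most of its travel, and let it spring back, gently and one at a time, feeling for it because the keys stand unevenly, and leave the two square keys alone. Lower the cup in rather than dropping it, keep the wide cup about where it stands on the pan, and leave the other wide cup and everything else on the table where they are.

Things in the scene. Friction and masses are not known exactly. Their poses are not given: they have to be found in the camera images.
- scale: white bench counting scale, fixed, 260 x 240 mm, pan 78 mm high. Origin: on the work surface under its middle; x points from its key panel to its pan, y to its left, z up. The panel faces roughly the robot's right (-y of the world), sloping up towards the pan at 30 deg; its normal leans 30 deg from vertical towards the scale's -x. Grey keys in a row, 44 mm apart, from +y: cross, square, round, square, bar.
- pan (a point): centre of the top face of the scale's flat metal pan (150 mm along x, 200 mm along y), 78 mm above the work surface
- slot_wake (a point): where the axis of the round key meets the sloping panel (0 mm to either side of the middle key); axes as scale. The key moves along the panel's normal (30 deg from vertical, leaning to the scale's -x). Its flat top stands 10 to 18 mm out of the panel, each key differently: only touch tells. The cap may sit up to 2.5 mm up or down the slope. Cap: round, 26 mm dia.
- slot_tare (a point): where the axis of the long bar key meets the sloping panel (88 mm to the -y side of the middle key); axes as scale. The key moves along the panel's normal (30 deg from vertical, leaning to the scale's -x). Its flat top stands 10 to 18 mm out of the panel, each key differently: only touch tells. The cap may sit up to 2.5 mm up or down the slope. Cap: a bar 34 mm up the slope, 13 mm across.
- slot_count (a point): where the axis of the cross-shaped key meets the sloping panel (88 mm to the +y side of the middle key); axes as scale. The key moves along the panel's normal (30 deg from vertical, leaning to the scale's -x). Its flat top stands 10 to 18 mm out of the panel, each key differently: only touch tells. The cap may sit up to 2.5 mm up or down the slope. Cap: a plus sign 29 mm over each way, arms 10 mm wide.
- key_wake (a joint): travel of the round key: 0 at rest, grows as it goes in, 0.008 m at its hard stop. Spring: 1.8 N to start it, 4.4 N at 5 mm (which counts as pressed), 6 N at the stop; it springs back by itself. Never push a key with over 30 N: stop soon after it gives.
- key_tare (a joint): travel of the long bar key: 0 at rest, grows as it goes in, 0.008 m at its hard stop. Spring: 1.8 N to start it, 4.4 N at 5 mm (which counts as pressed), 6 N at the stop; it springs back by itself. Never push a key with over 30 N: stop soon after it gives.
- key_count (a joint): travel of the cross-shaped key: 0 at rest, grows as it goes in, 0.008 m at its hard stop. Spring: 1.8 N to start it, 4.4 N at 5 mm (which counts as pressed), 6 N at the stop; it springs back by itself. Never push a key with over 30 N: stop soon after it gives.
- key_left (a joint): travel (m) of the square key (21 mm) between cross and round; not to be used
- key_right (a joint): travel (m) of the square key (21 mm) between round and bar; not to be used
- slim_mid (a point): centre, half-way up, of the slim open steel cup: 85 mm tall, 54 mm outside dia at the rim, tapering evenly to 43 mm at the foot, wall 3 mm; about 130 g; stands upright on the work surface; z is its axis, upward. Inside the wide cup its centre is 47.5 mm above the wide cup's underside.
- wide: wide open steel cup standing loose on the scale's pan: 50 mm tall, 72 mm outside dia at the rim (64 mm inside), tapering to 58 mm outside and 50 mm inside at its floor, floor 5 mm thick; about 200 g. Origin: centre of its underside.
- spare_mid (a point): centre, half-way up, of a second wide cup just like the one on the pan, standing on the work surface; not needed, leave it
- vblock: steel V-block, 50 x 40 x 35 mm; bystander on the work surface, origin under its middle
- sleeve: flanged turned steel sleeve standing on end, 60 mm dia, 66 mm tall; bystander on the work surface, origin under its middle
- micrometer: grey micrometer lying flat, about 165 x 70 x 15 mm; bystander on the work surface, origin under its middle
- gaugeblock: upright steel gauge block on a small foot, 45 x 30 x 60 mm; bystander on the work surface, origin under its middle
- partbox: closed wooden case 120 x 90 x 40 mm; bystander on the work surface, origin under its middle
- pen: black pen, 10 mm thick, 140 mm long, lying flat (origin at the middle of its underside); bystander
Things that resemble listed ones, but are neither listed nor needed, are in the scene too. What is shaped like the part that bears slim_mid but yellow is not meant. What is shaped like the wide but turquoise is not meant.

How it is judged:
On the way, in this order (a step that is already met when the one before it is completed fails the run):
1. the round key is pressed well down (5 of its 8 mm), alone (value of joint key_wake above 0.005 m and value of joint each of key_tare, key_count, key_left, key_right below 0.002 m), for 0.1 s.
2. the slim cup stands released inside the wide cup on the pan, all keys up (horizontal distance between slim_mid and wide below 0.007 m and z of slim_mid in the frame of wide between 0.0425 and 0.0525 m and angle between slim_mid's own z axis and vertical below 0.1 rad and angle between wide's own z axis and vertical below 0.06 rad and horizontal distance between wide and pan below 0.06 m and z of wide in the frame of pan between -0.004 and 0.004 m and contact force between the fingers and slim below 0.1 N and value of joint each of key_wake, key_tare, key_count, key_left, key_right below 0.0012 m), for 0.3 s.
3. the long bar key is pressed well down (5 of its 8 mm), alone (value of joint key_tare above 0.005 m and value of joint each of key_wake, key_count, key_left, key_right below 0.002 m), for 0.1 s.
4. the cross-shaped key is pressed well down (5 of its 8 mm), alone (value of joint key_count above 0.005 m and value of joint each of key_wake, key_tare, key_left, key_right below 0.002 m), for 0.1 s.
At the end, for the whole second after the job is handed in: The slim cup stands on the floor of the wide cup, released and at rest, axes within 7 mm, tilted under 0.1 rad (wide cup under 0.06); the wide cup stands on the pan within 60 mm of its centre; all five keys are back up to within 1.2 mm (all of step 2 and linear speed of each of slim, wide below 0.02 m/s); the robot touches nothing.
It fails at once if a key is pushed with more than 30 N (contact force between any of key_wake, key_tare, key_count, key_left, key_right and anything else above 30 N).
It fails at once if a square key is pressed by more than 3 mm; or two keys are pressed at once (over 2 mm each) (value of joint any of key_left, key_right above 0.003 m or (value of joint each of key_wake, key_tare above 0.002 m or value of joint each of key_wake, key_count above 0.002 m or value of joint each of key_tare, key_count above 0.002 m)).
It fails at once if the bar or cross key is pressed while the slim cup is not yet in the wide cup; or the round key is pressed once the slim cup is in the wide cup ((value of joint any of key_tare, key_count above 0.003 m and (horizontal distance between slim_mid and wide above 0.012 m or z of slim_mid in the frame of wide above 0.056 m)) or (value of joint key_wake above 0.003 m and horizontal distance between slim_mid and wide below 0.007 m and z of slim_mid in the frame of wide below 0.0525 m)).
It fails at once if the slim cup is dropped into the wide cup: it falls faster than 0.7 m/s (from over 25 mm) unheld (linear speed of slim above 0.7 m/s and contact force between the fingers and slim below 0.1 N and horizontal distance between slim_mid and wide below 0.05 m).
It fails at once if the wide cup is shifted more than 25 mm; or a bystander or the second wide cup is moved more than 30 mm (distance of wide from where it was at the start of the episode above 0.025 m or distance of any of spare_mid, vblock, sleeve, micrometer, gaugeblock, partbox, pen from where it was at the start of the episode above 0.03 m).
It also fails if it takes over 67 s, if anything falls off the work surface, if the arm or the gripper's body presses on something with over 40 N, if the wrist force passes 120 N, or if a joint passes its speed limit or range.

## Working session

There is one attempt and no reset: what is moved stays moved. The work goes in short steps, Python scripts to look and compute and a shell command to move; the robot and the scene stay as the last step left them, time stands still between calls to the robot, and variables do not carry over. Pictures are saved under pics/ and viewed, at most 10 in all, crops included, and the job is handed in when it is done.

```bash
ls; mkdir -p pics; python3 - <<'E'
from workcell import *
import cv2
for n in("scene","top"):
    c=camera(n); cv2.imwrite(f"pics/{n}0.png",c["frame"][:,:,::-1]); print(n,c["fx"],c["cx"],c["cy"],c["k1"],c["extrinsics"].round(3).tolist() if hasattr(c["extrinsics"],'round') else c["extrinsics"])
o=get_obs();print({k:o[k] for k in("clock","position","ee_rot","ft_force","grip_width")})
E
```

```text
pics
scene 434.4198433671071 260.4338152857061 188.675780344065 0.02140296737840746 [[-0.123, 0.992, 0.001, 0.034], [0.73, 0.091, -0.678, -0.326], [-0.673, -0.083, -0.735, 1.637], [0.0, 0.0, 0.0, 1.0]]
top 390.6973981640921 257.2562953659582 195.04672248204864 0.022689842059727496 [[0.011, -1.0, -0.024, 0.038], [-0.997, -0.009, -0.072, 0.516], [0.071, 0.025, -0.997, 1.411], [0.0, 0.0, 0.0, 1.0]]
{'clock': 0.1, 'position': array([0.24775074, 0.57345367, 0.24161783]), 'ee_rot': array([ 2.02475723e-01,  9.79287086e-01, -6.13531789e-04, -8.78730743e-05]), 'ft_force': array([ 0.61782883, -0.25837775,  0.18940294]), 'grip_width': 0.9992756421945816}
```

View pics/top0.png

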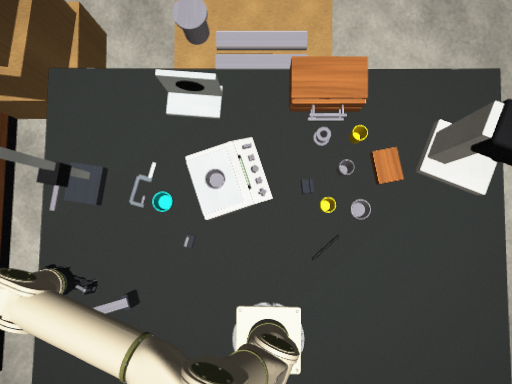

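View pics/scene0.png

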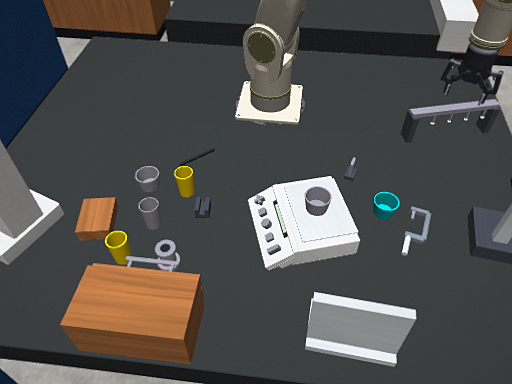

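Top view: slim steel cup at (346,167). It could be confused with the spare wide cup (361,209), the yellow slim cups (328,205) and (360,133), and the sleeve (322,135). The wide cup is on the pan at (216,180), with a turquoise lookalike at (162,202). Keys run from the cross (264,193) to the bar (247,146). Next, one close crop to check.

```bash
cat > h.py <<'E'
from workcell import *
import numpy as np, cv2
def ray(c,u,v):
    K=np.array([[c["fx"],0,c["cx"]],[0,c["fy"],c["cy"]],[0,0,1]]);d=np.array([c["k1"],0,0,0,0.])
    n=cv2.undistortPoints(np.array([[[u,v]]],float),K,d)[0,0]
    E=np.array(c["extrinsics"]);R=E[:3,:3]
    r=R.T@np.array([n[0],n[1],1]);return -R.T@E[:3,3],r/np.linalg.norm(r)
def plane(c,u,v,z):
    o,r=ray(c,u,v);return o+r*(z-o[2])/r[2]
def tri(rays):
    A=np.zeros((3,3));b=np.zeros(3)
    for o,r in rays: P=np.eye(3)-np.outer(r,r);A+=P;b+=P@o
    p=np.linalg.solve(A,b);return p,[np.linalg.norm(np.cross(p-o,r)) for o,r in rays]
def proj(c,p):
    E=np.array(c["extrinsics"]);q=E[:3,:3]@p+E[:3,3];x,y=q[:2]/q[2];s=1+c["k1"]*(x*x+y*y)
    return c["fx"]*x*s+c["cx"],c["fy"]*y*s+c["cy"]
E
python3 - <<'E'
import cv2,numpy as np
t=cv2.imread("pics/top0.png");s=cv2.imread("pics/scene0.png")
f=lambda i,x,y,w,h:cv2.resize(i[y:y+h,x:x+w],(400,300),interpolation=cv2.INTER_CUBIC)
a=np.vstack([np.hstack([f(t,300,120,100,75+25-0),f(s,110,150,120,90)]),np.hstack([f(t,180,133,100,92),f(s,240,175,120,100)])])
cv2.imwrite("pics/crop1.png",a)
E
```

```text
(no output)
```

View pics/crop1.png

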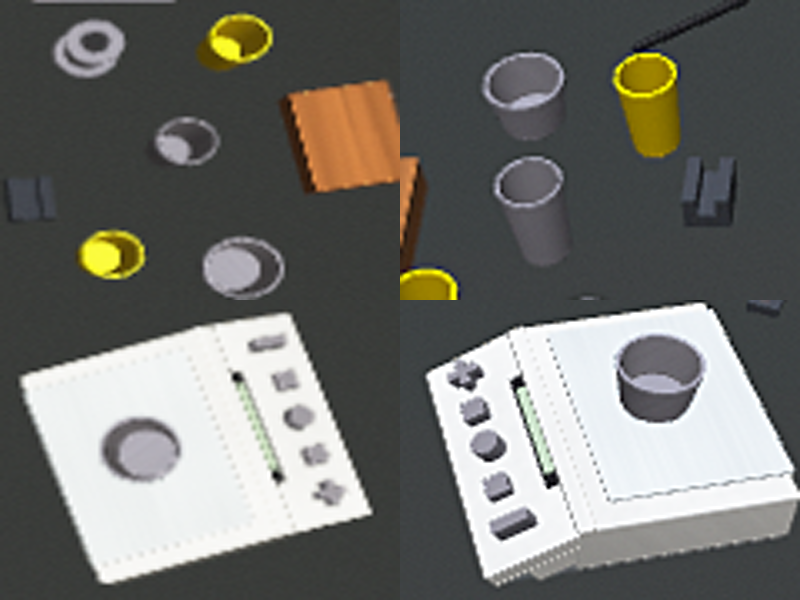

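The crop confirms it: the slim steel cup's rim is at top (347,167) and scene (149,205), taller and narrower than the spare next to it. Keys and wide cup are clear in both views. Triangulating.

```bash
python3 - <<'E'
from h import *
t=camera("top");s=camera("scene")
P={"slimrim":((347,167),(149,205.2)),"widerim":((215.5,179),(317.7,195.7)),"cross":((262.5,191.9),(259.2,199.7)),"sqL":((258.8,180.2),(262.5,212)),"round":((254.5,169.2),(266.1,223.3)),"sqR":((251.5,157.5),(269.1,237.3)),"bar":((246.7,145.9),(273.9,249.3)),"sparerim":((360.7,209.3),(110+125*.3,150+81*.3)),"cornerBR":((180+370/4,133+213*.3067),(240+28*.3,175+73/3)),"cornerTR":((180+291/4,133+15*.3067),(240+92*.3,175+284/3)),
"yellow":((328,204.5),(110+245*.3,150+77*.3))}
for k,(a,b) in P.items():
    p,e=tri([ray(t,*a),ray(s,*b)]);print(k,p.round(4),np.round(e,4))
w=camera("wrist");print(np.round(w["extrinsics"],3).tolist(),w["fx"])
cv2.imwrite("pics/w0.png",w["frame"][:,:,::-1])
# scale outline on top: white mask
hsv=cv2.cvtColor(t["frame"],cv2.COLOR_RGB2HSV);m=((hsv[...,2]>140)&(hsv[...,1]<60)).astype(np.uint8);m[:, :170]=0;m[:,285:]=0;m[:125]=0;m[230:]=0
c=max(cv2.findContours(m,0,1)[0],key=cv2.contourArea);print(cv2.minAreaRect(c),cv2.approxPolyDP(c,4,True)[:,0].tolist())
E
```

```text
slimrim [ 0.6126 -0.2688  0.0756] [0.0028 0.0028]
widerim [0.562  0.1864 0.1213] [0.0022 0.0022]
cross [0.5255 0.0258 0.0413] [0.0016 0.0016]
sqL [0.568  0.0401 0.0389] [0.002 0.002]
round [0.6079 0.0554 0.0403] [0.0014 0.0014]
sqR [0.6511 0.0678 0.0363] [0.0022 0.0022]
bar [0.6925 0.0852 0.0426] [0.0019 0.0019]
sparerim [ 0.4662 -0.324   0.0418] [0.0022 0.0022]
cornerBR [ 0.5043 -0.01    0.0138] [0.0024 0.0024]
cornerTR [0.7314 0.0693 0.003 ] [0.0061 0.0061]
yellow [ 0.4806 -0.2035  0.0764] [0.0015 0.0015]
[[0.397, 0.918, -0.0, -0.624], [0.87, -0.376, 0.321, -0.042], [0.294, -0.127, -0.947, 0.382], [0.0, 0.0, 0.0, 1.0]] 303.1630717017757
((227.89999389648438, 177.1999969482422), (67.98896026611328, 71.15123748779297), 71.56504821777344) [[252, 137], [185, 157], [205, 219], [272, 198]]
```

```bash
python3 -m inch '[{"slide":[0.03,-0.04,0],"yaw":-0.1},{"slide":[0.05,-0.075,0.02],"yaw":-0.2},{"slide":[0.07,-0.11,0.03],"yaw":-0.3},{"slide":[0.09,-0.145,0.03],"yaw":-0.4},{"slide":[0.11,-0.175,0.03],"yaw":-0.5},{"slide":[0.13,-0.205,0.03],"yaw":-0.6},{"slide":[0.15,-0.235,0.03],"yaw":-0.7},{"slide":[0.17,-0.265,0.03],"yaw":-0.82},{"slide":[0.19,-0.295,0.03],"yaw":-0.82},{"slide":[0.215,-0.325,0.03],"yaw":-0.82},{"slide":[0.24,-0.355,0.03],"yaw":-0.82},{"slide":[0.26,-0.385,0.03],"yaw":-0.82},{"slide":[0.285,-0.415,0.03],"yaw":-0.82},{"slide":[0.305,-0.445,0.03],"yaw":-0.82},{"slide":[0.33,-0.48,0.03],"yaw":-0.82},{"slide":[0.345,-0.5,0.03],"yaw":-0.82},{"slide":[0.352,-0.513,0.03],"yaw":-0.82},{"slide":[0.352,-0.513,0.03],"yaw":-0.82},{"slide":[0.352,-0.513,0.03],"yaw":-0.82},{"slide":[0.352,-0.513,0.03],"yaw":-0.82}]' 255
python3 - <<'E'
from h import *
w=camera("wrist");import pickle;pickle.dump(w,open("w1.pkl","wb"))
cv2.imwrite("pics/w1.png",w["frame"][:,:,::-1]);o=get_obs();print(o["position"],o["ee_rot"],o["joint_pos"],o["ft_force"])
for n,p in dict(round=(.608,.055,.048),wide=(.562,.186,.128)).items(): print(n,proj(w,np.array(p)))
E
```

```text
clock: 1.92
position: [0.5995, 0.0621, 0.2722]
ee_rot: [0.576, 0.818, 0.0, -0.0]
ft_force: [-0.7, 0.6, 0.4]
grip_width: 0.003
grasp_force: 0.0
[0.59939066 0.06239911 0.27231899] [ 5.75233744e-01  8.17988980e-01  2.70749389e-04 -3.08822996e-04] [-0.53190086  0.27676357  0.43744016  1.50077663 -0.11876435  1.390331
  0.25727993] [ 0.20917658 -0.67224236  0.82513202]
round (np.float64(258.4159359382312), np.float64(169.62570975340404))
wide (np.float64(261.92362079712706), np.float64(30.278265297557795))
```

View pics/w1.png

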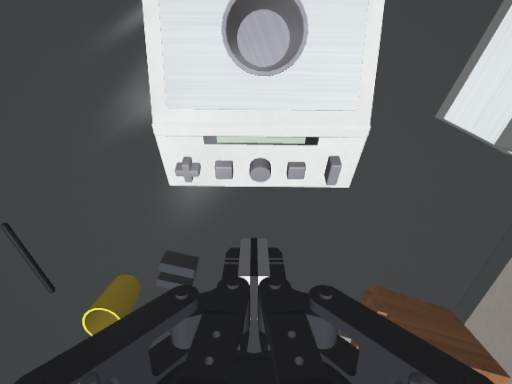

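Wrist view: round key at (260,170), cross (187,170), bar (333,170), wide rim centre near (264,28). All within 2-3 px of prediction. I'll extract the blobs, then move toward a point above the round key for a second view.

```bash
cat >> h.py <<'E'
def keys(w,box):
    x0,y0,x1,y1=box;g=cv2.cvtColor(w["frame"],cv2.COLOR_RGB2GRAY)[y0:y1,x0:x1]
    m=(g<150).astype(np.uint8);n,l,s,c=cv2.connectedComponentsWithStats(m)
    return [(c[i]+[x0,y0],s[i]) for i in range(1,n) if 60<s[i][4]<3000]
E
python3 - <<'E'
from h import *
import pickle
w=pickle.load(open("w1.pkl","rb"))
for c,s in keys(w,(170,150,350,185)): print(c.round(1),s[2:5],plane(w,*c,.046).round(4))
g=cv2.cvtColor(w["frame"],cv2.COLOR_RGB2GRAY)
m=(g[0:100,190:340]<170).astype(np.uint8);c=max(cv2.findContours(m,0,1)[0],key=cv2.contourArea)[:,0]+[190,0]
c=c[c[:,1]>1];print(cv2.fitEllipse(c.astype(np.float32)))
E
python3 -m inch '[{"slide":[0.001,-0.002,-0.01],"yaw":0},{"slide":[0.003,-0.004,-0.03],"yaw":0},{"slide":[0.006,-0.009,-0.05],"yaw":0},{"slide":[0.009,-0.014,-0.07],"yaw":0},{"slide":[0.012,-0.018,-0.09],"yaw":0},{"slide":[0.012,-0.018,-0.10],"yaw":0},{"slide":[0.012,-0.018,-0.10],"yaw":0},{"slide":[0.012,-0.018,-0.10],"yaw":0},{"slide":[0.012,-0.018,-0.10],"yaw":0}]'
python3 - <<'E'
from h import *
import pickle
w=camera("wrist");pickle.dump(w,open("w2.pkl","wb"))
cv2.imwrite("pics/w2.png",w["frame"][:,:,::-1]);o=get_obs();print(o["position"],o["ee_rot"],o["ft_force"])
for n,p in dict(round=(.608,.055,.048),wide=(.562,.186,.128),cross=(.5255,.0258,.048),bar=(.6925,.085,.048)).items(): print(n,proj(w,np.array(p)))
E
```

```text
[188.3 164.9] [ 25  19 212] [0.526  0.0314 0.046 ]
[331.8 169.8] [ 17  29 347] [0.6928 0.0846 0.046 ]
[260.  169.2] [ 21  23 381] [0.6099 0.0557 0.046 ]
[225.5 166.3] [ 18  17 143] [0.5691 0.0449 0.046 ]
[295.2 170.2] [ 19  17 252] [0.6508 0.069  0.046 ]
((264.5090026855469, 27.275928497314453), (83.60843658447266, 93.20118713378906), 171.20558166503906)
clock: 2.72
position: [0.6123, 0.0435, 0.1735]
ee_rot: [0.576, 0.818, 0.001, 0.0]
ft_force: [0.1, 0.2, 0.8]
grip_width: 0.001
grasp_force: 0.0
[0.61241641 0.04337838 0.1737438 ] [5.75756678e-01 8.17620358e-01 8.74890548e-04 6.57058814e-04] [ 0.67505557 -0.5139489  -0.13241433]
round (np.float64(253.47408077903307), np.float64(173.3615256448528))
wide (np.float64(255.59427835600263), np.float64(-55.3513126028422))
cross (np.float64(154.38200793629642), np.float64(173.13861138326))
bar (np.float64(354.748143559983), np.float64(173.6132139309436))
```

View pics/w2.png

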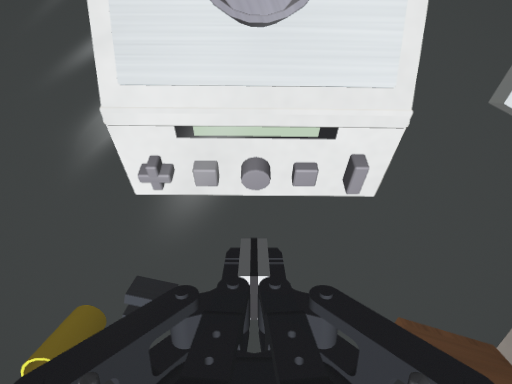

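Round key top at (256,170), cross (156,171), bar (358,171). I'll triangulate from both wrist views plus the scene view.

```bash
python3 - <<'E'
from h import *
import pickle
a=pickle.load(open("w1.pkl","rb"));b=pickle.load(open("w2.pkl","rb"));s=camera("scene")
for k,u,v,q in(("round",(260,168),(256,170.5),(266.1,223.3)),("cross",(187.5,169),(156,171.5),(259.2,199.7)),("bar",(333.5,169),(358.5,171),(273.9,249.3))):
    p,e=tri([ray(a,*u),ray(b,*v)]);p3,e3=tri([ray(a,*u),ray(b,*v),ray(s,*q)]);print(k,p.round(4),p3.round(4),np.round(e3,4))
print(plane(a,264.5,27.3,.128),plane(a,264.5,27.3,.12))
# panel edge corners of scale front (z?) in w2
for q in((135,195),(376,196)): print(plane(b,*q,.015))
g=cv2.cvtColor(b["frame"],cv2.COLOR_RGB2GRAY);print(g[240,225:290].tolist(),g[232:246,256].tolist())
o=get_obs();print(proj(b,o["position"]+[0,0,-.011]), [proj(b,o["position"]+np.array([-.335*d,.942*d,-.011])) for d in(-.011,.011)])
E
```

```text
round [0.6132 0.0486 0.0087] [0.6097 0.0568 0.043 ] [0.0004 0.0002 0.0002]
cross [0.5263 0.0267 0.0465] [0.526  0.0263 0.043 ] [0.001  0.0006 0.0014]
bar [0.6876 0.0897 0.065 ] [0.6948 0.0872 0.0463] [0.001  0.001  0.0001]
[0.5632244  0.18880314 0.128     ] [0.56299394 0.19023545 0.12      ]
[ 0.50480667 -0.0155238   0.015     ]
[0.73744222 0.06637184 0.015     ]
[68, 68, 69, 68, 68, 68, 68, 68, 68, 69, 68, 68, 68, 69, 68, 72, 84, 83, 84, 84, 84, 84, 84, 85, 85, 71, 30, 27, 26, 27, 26, 26, 69, 84, 84, 84, 84, 84, 85, 84, 84, 84, 70, 68, 68, 68, 68, 68, 68, 68, 68, 68, 68, 69, 68, 68, 68, 68, 68, 68, 68, 68, 68, 68, 67] [68, 68, 69, 68, 68, 57, 36, 27, 26, 27, 27, 27, 25, 26]
(np.float64(254.40129769244393), np.float64(251.94117207856527)) [(np.float64(254.33888731824126), np.float64(269.61020218905696)), (np.float64(254.46637490951807), np.float64(233.45289648733464))]
```

Round key top ≈ (0.610, 0.0565, 0.043), row direction 19.7°, spacing consistent with 88 mm. Now I'll go above the round key along its normal and feel for it.

```bash
python3 -m inch '[{"slide":[0.003,-0.005,-0.03],"yaw":0},{"slide":[0.005,-0.008,-0.06],"yaw":0},{"slide":[0.006,-0.010,-0.085],"yaw":0},{"slide":[0.006,-0.010,-0.094],"yaw":0},{"slide":[0.006,-0.010,-0.094],"yaw":0},{"slide":[0.006,-0.010,-0.094],"yaw":0},{"slide":[0.006,-0.010,-0.094],"yaw":0}]' | egrep 'pos|force'
python3 -m inch '[{"slide":[-0.001,0.003,-0.0052],"yaw":0},{"slide":[-0.002,0.0057,-0.0104],"yaw":0},{"slide":[-0.0025,0.007,-0.013],"yaw":0},{"slide":[-0.0025,0.007,-0.013],"yaw":0},{"slide":[-0.0025,0.007,-0.013],"yaw":0}]' | egrep 'pos|ft_force'
python3 -m inch '[{"slide":[-0.0003,0.0009,-0.0017],"yaw":0},{"slide":[-0.0003,0.0009,-0.0017],"yaw":0},{"slide":[-0.0003,0.0009,-0.0017],"yaw":0}]' | egrep 'pos|ft_force'
python3 -m inch '[{"slide":[-0.0003,0.0009,-0.0017],"yaw":0},{"slide":[-0.0003,0.0009,-0.0017],"yaw":0},{"slide":[-0.0003,0.0009,-0.0017],"yaw":0}]' | egrep 'pos|ft_force'
```

```text
position: [0.6191, 0.0331, 0.0804]
ft_force: [-0.6, 0.8, -0.3]
grasp_force: 0.0
position: [0.6152, 0.04, 0.0652]
ft_force: [0.7, -0.4, -0.3]
position: [0.6151, 0.0406, 0.0637]
ft_force: [0.7, 0.8, -1.1]
position: [0.6149, 0.0414, 0.0621]
ft_force: [1.0, -0.4, 2.0]
```

```bash
python3 -m inch '[{"slide":[-0.0002,0.0005,-0.0009],"yaw":0},{"slide":[-0.0002,0.0005,-0.0009],"yaw":0},{"slide":[-0.0002,0.0005,-0.0009],"yaw":0}]' | egrep 'pos|ft_force'
python3 -m inch '[{"slide":[-0.0002,0.0005,-0.0009],"yaw":0},{"slide":[-0.0002,0.0005,-0.0009],"yaw":0},{"slide":[-0.0002,0.0005,-0.0009],"yaw":0}]' | egrep 'pos|ft_force'
python3 - <<'E'
from h import *
import pickle
w=camera("wrist");pickle.dump(w,open("w3.pkl","wb"));cv2.imwrite("pics/w3.png",cv2.resize(w["frame"][120:300,130:380,::-1],(750,540)))
E
```

```text
position: [0.6148, 0.0419, 0.0612]
ft_force: [0.6, -2.0, 2.8]
position: [0.6146, 0.0424, 0.0602]
ft_force: [1.3, -0.9, 3.2]
```

View pics/w3.png

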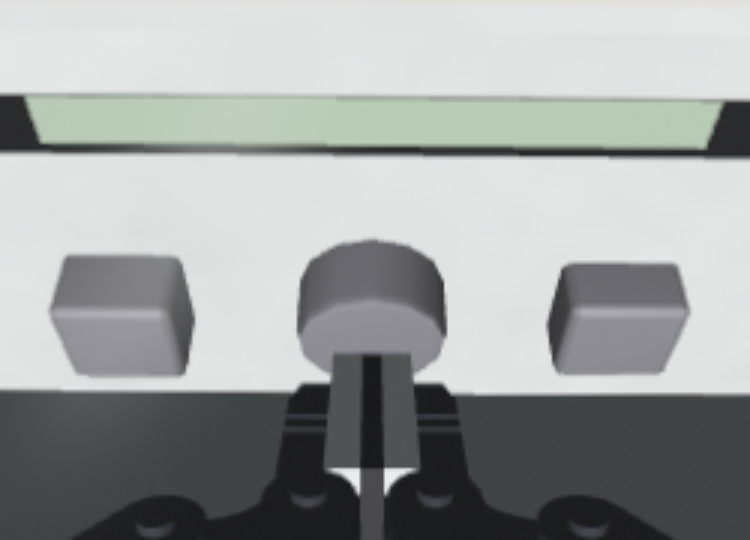

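The fingertip edge is centred on the round cap and pressing it. The square keys are untouched. Continuing.

```bash
python3 -m inch '[{"slide":[-0.0003,0.0009,-0.0017],"yaw":0},{"slide":[-0.0003,0.0009,-0.0017],"yaw":0},{"slide":[-0.0003,0.0009,-0.0017],"yaw":0}]' | egrep 'pos|ft_force'
python3 -m inch '[{"slide":[-0.0002,0.0005,-0.0009],"yaw":0},{"slide":[-0.0002,0.0005,-0.0009],"yaw":0},{"slide":[-0.0002,0.0005,-0.0009],"yaw":0}]' | egrep 'pos|ft_force'
python3 -m inch '[{"slide":[-0.0002,0.0005,-0.0009],"yaw":0},{"slide":[-0.0002,0.0005,-0.0009],"yaw":0},{"slide":[-0.0002,0.0005,-0.0009],"yaw":0}]' | egrep 'pos|ft_force'
```

```text
position: [0.6142, 0.0434, 0.0585]
ft_force: [1.6, -1.9, 3.9]
position: [0.614, 0.0439, 0.0576]
ft_force: [0.9, -2.1, 4.8]
position: [0.6138, 0.0444, 0.0567]
ft_force: [1.0, -2.9, 4.2]
```

```bash
python3 -m inch '[{"slide":[-0.0001,0.0002,-0.0005],"yaw":0},{"slide":[-0.0001,0.0002,-0.0005],"yaw":0},{"slide":[-0.0001,0.0002,-0.0005],"yaw":0},{"slide":[-0.0001,0.0002,-0.0005],"yaw":0}]' | egrep 'pos|ft_force'
python3 - <<'E'
from h import *
import pickle
a=pickle.load(open("w3.pkl","rb"));w=camera("wrist");print([np.round(get_obs()["ft_force"],1) for i in range(2)])
cv2.imwrite("pics/w4.png",cv2.resize(w["frame"][120:300,130:380,::-1],(750,540)))
E
```

```text
position: [0.6138, 0.0446, 0.0563]
ft_force: [1.5, -3.0, 5.7]
[array([ 2. , -3.1,  5.6]), array([ 2. , -3.1,  5.6])]
```

Normal force is about 6.6 N, so the round key is at its stop. Retracting, then over the slim cup, opening the gripper.

```bash
python3 -m inch '[{"slide":[0.001,-0.003,0.006],"yaw":0},{"slide":[0.003,-0.009,0.016],"yaw":0},{"slide":[0.006,-0.017,0.032],"yaw":0},{"slide":[0.008,-0.024,0.06],"yaw":0},{"slide":[0.01,-0.04,0.09],"yaw":0},{"slide":[0.011,-0.06,0.12],"yaw":0},{"slide":[0.012,-0.085,0.15],"yaw":0},{"slide":[0.013,-0.115,0.175],"yaw":0},{"slide":[0.013,-0.15,0.195],"yaw":0},{"slide":[0.014,-0.19,0.21],"yaw":0},{"slide":[0.014,-0.225,0.214],"yaw":0},{"slide":[0.015,-0.26,0.214],"yaw":0},{"slide":[0.016,-0.295,0.214],"yaw":0},{"slide":[0.016,-0.32,0.214],"yaw":0},{"slide":[0.016,-0.335,0.214],"yaw":0},{"slide":[0.016,-0.335,0.214],"yaw":0},{"slide":[0.016,-0.335,0.214],"yaw":0}]'
python3 -m inch '[{"slide":[0,0,0],"yaw":0},{"slide":[0,0,0],"yaw":0},{"slide":[0,0,0],"yaw":0}]' 0 | egrep 'pos|force|clock'
python3 - <<'E'
from h import *
import pickle
w=camera("wrist");pickle.dump(w,open("w5.pkl","wb"));cv2.imwrite("pics/w5.png",w["frame"][:,:,::-1])
t=camera("top");p=plane(t,347,167,.085);print(p,proj(w,p),proj(w,np.array([.6126,-.2688,.085])))
E
```

```text
clock: 7.42
position: [0.6288, -0.2909, 0.27]
ee_rot: [0.577, 0.817, 0.0, -0.001]
ft_force: [1.2, 1.1, -0.0]
grip_width: 0.002
grasp_force: 0.0
clock: 7.67
position: [0.63, -0.2888, 0.2703]
ft_force: [0.8, 0.0, 0.2]
grasp_force: 0.0
[ 0.61195789 -0.26972864  0.085     ] (np.float64(243.74325929003894), np.float64(147.97892143942903)) (np.float64(244.60675209278935), np.float64(147.36095769440232))
```

View pics/w5.png

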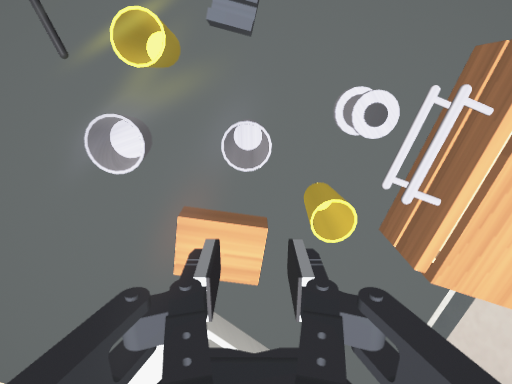

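Slim steel cup rim at (246.5,146), 50 px across, which matches 54 mm at this depth. The open fingers sit clear of the neighbours. Computing the position against a second view.

```bash
python3 - <<'E'
from h import *
import pickle
w=pickle.load(open("w5.pkl","rb"));s=camera("scene");t=camera("top")
g=cv2.cvtColor(w["frame"],cv2.COLOR_RGB2GRAY);m=(g[115:178,214:280]>105).astype(np.uint8)
c=max(cv2.findContours(m,0,1)[0],key=lambda c:cv2.boundingRect(c)[2]);e=cv2.fitEllipse(cv2.convexHull(c));q=np.array(e[0])+[214,115];print(q,e)
print(plane(w,*q,.085));print(tri([ray(w,*q),ray(s,149,205.2)]),tri([ray(w,*q),ray(s,149,205.2),ray(t,347,167)]))
g=cv2.cvtColor(s["frame"],cv2.COLOR_RGB2GRAY)
# yellow2 and sparerim positions
print("sp",plane(w,115.5,143.5,.05),"y2",plane(w,333.5,221,.085),get_obs()["position"])
E
```

```text
Traceback (most recent call last):
cv2.error: OpenCV(4.12.0) /io/opencv/modules/imgproc/src/shapedescr.cpp:361: error: (-201:Incorrect size of input array) There should be at least 5 points to fit the ellipse in function 'fitEllipseNoDirect'
```

```bash
python3 - <<'E'
from h import *
import pickle
w=pickle.load(open("w5.pkl","rb"));s=camera("scene");t=camera("top")
g=cv2.cvtColor(w["frame"],cv2.COLOR_RGB2GRAY);print(g[146,212:282].tolist())
m=(g[115:178,214:280]>140).astype(np.uint8)
c=np.vstack(cv2.findContours(m,0,1)[0]);e=cv2.fitEllipse(cv2.convexHull(c));q=np.array(e[0])+[214,115];print(q,e)
print(plane(w,*q,.085));print(tri([ray(w,*q),ray(s,149,205.2)]),tri([ray(w,*q),ray(s,149,205.2),ray(t,347,167)]))
print("sp",plane(w,115.5,143.5,.05),"y2",plane(w,333.5,221,.085),get_obs()["position"])
E
```

```text
[115, 115, 115, 114, 115, 116, 116, 115, 116, 205, 230, 224, 131, 120, 120, 121, 121, 121, 122, 124, 125, 125, 126, 128, 128, 125, 197, 227, 232, 228, 230, 233, 234, 234, 234, 234, 236, 235, 233, 232, 232, 236, 235, 237, 237, 204, 135, 137, 137, 137, 136, 136, 137, 137, 137, 137, 128, 236, 237, 209, 113, 108, 108, 109, 109, 109, 108, 108, 108, 108]
[245.88232231 145.74585724] ((31.882322311401367, 30.74585723876953), (50.821502685546875, 51.49823760986328), 158.12095642089844)
[ 0.61330071 -0.26672776  0.085     ]
(array([ 0.61321741, -0.26693393,  0.07634831]), [np.float64(0.0013305762233154484), np.float64(0.0013305762233153616)]) (array([ 0.61304842, -0.26854351,  0.0761091 ]), [np.float64(0.0006421830693645919), np.float64(0.002755748634474975), np.float64(0.0029415300584178946)])
sp [ 0.4695794 -0.3216941  0.05     ] y2 [ 0.73655564 -0.31447401  0.085     ] [ 0.62961194 -0.29007263  0.27022013]
```

```bash
python3 -m inch '[{"slide":[-0.008,0.01,-0.02],"yaw":0},{"slide":[-0.0166,0.023,-0.05],"yaw":0},{"slide":[-0.0166,0.023,-0.08],"yaw":0},{"slide":[-0.0166,0.023,-0.11],"yaw":0},{"slide":[-0.0166,0.023,-0.13],"yaw":0},{"slide":[-0.0166,0.023,-0.15],"yaw":0},{"slide":[-0.0166,0.023,-0.165],"yaw":0},{"slide":[-0.0166,0.023,-0.18],"yaw":0},{"slide":[-0.0166,0.023,-0.192],"yaw":0},{"slide":[-0.0166,0.023,-0.202],"yaw":0},{"slide":[-0.0166,0.023,-0.206],"yaw":0},{"slide":[-0.0166,0.023,-0.206],"yaw":0},{"slide":[-0.0166,0.023,-0.206],"yaw":0}]' 0 | egrep 'pos|force'
python3 -m inch '[{"slide":[0,0,0],"yaw":0},{"slide":[0,0,0],"yaw":0},{"slide":[0,0,0],"yaw":0},{"slide":[0,0,0],"yaw":0},{"slide":[0,0,0],"yaw":0},{"slide":[0,0,0],"yaw":0},{"slide":[0,0,0],"yaw":0},{"slide":[0,0,0],"yaw":0},{"slide":[0,0,0],"yaw":0},{"slide":[0,0,0],"yaw":0}]' 255 30
python3 - <<'E'
from h import *
w=camera("wrist");cv2.imwrite("pics/w6.png",w["frame"][:,:,::-1])
E
```

```text
position: [0.6132, -0.2675, 0.0646]
ft_force: [-0.1, -0.2, 0.1]
grasp_force: 0.0
clock: 9.88
position: [0.6134, -0.2676, 0.0651]
ee_rot: [0.576, 0.817, 0.0, 0.001]
ft_force: [-0.0, 0.0, 7.0]
grip_width: 0.606
grasp_force: 31.0
```

View pics/w6.png

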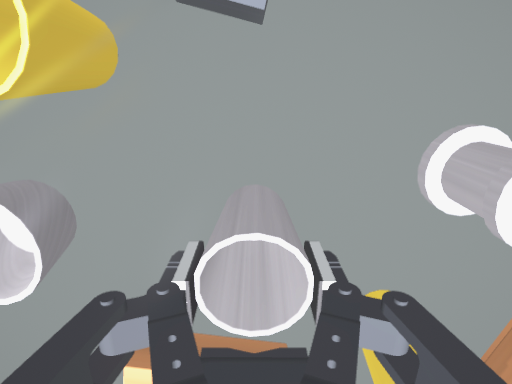

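The slim cup is held between the pads near its rim (grip width 0.606, about 51 mm). Lifting and moving to near the wide cup for a closer look.

```bash
python3 -m inch '[{"slide":[0,0,0.005],"yaw":0},{"slide":[0,0,0.02],"yaw":0},{"slide":[0,0,0.045],"yaw":0},{"slide":[0,0,0.075],"yaw":0},{"slide":[0,0,0.105],"yaw":0},{"slide":[0,0,0.135],"yaw":0},{"slide":[-0.002,0.015,0.16],"yaw":0},{"slide":[-0.004,0.04,0.18],"yaw":0},{"slide":[-0.006,0.07,0.195],"yaw":0},{"slide":[-0.008,0.105,0.205],"yaw":0},{"slide":[-0.011,0.14,0.205],"yaw":0},{"slide":[-0.014,0.175,0.205],"yaw":0},{"slide":[-0.017,0.21,0.205],"yaw":0},{"slide":[-0.02,0.245,0.205],"yaw":0},{"slide":[-0.023,0.28,0.205],"yaw":0},{"slide":[-0.026,0.315,0.205],"yaw":0},{"slide":[-0.029,0.345,0.205],"yaw":0},{"slide":[-0.031,0.375,0.205],"yaw":0},{"slide":[-0.032,0.395,0.205],"yaw":0},{"slide":[-0.033,0.407,0.205],"yaw":0}]'
python3 -m inch '[{"slide":[0,0,0],"yaw":0},{"slide":[0,0,0],"yaw":0},{"slide":[0,0,0],"yaw":0},{"slide":[0,0,0],"yaw":0}]'
python3 - <<'E'
from h import *
import pickle
w=camera("wrist");pickle.dump(w,open("w7.pkl","wb"));cv2.imwrite("pics/w7.png",w["frame"][:,:,::-1])
E
```

```text
clock: 11.6
position: [0.5792, 0.143, 0.269]
ee_rot: [0.575, 0.818, 0.0, -0.0]
ft_force: [-1.4, 0.2, -1.1]
grip_width: 0.605
grasp_force: 31.6
clock: 11.93
position: [0.5803, 0.1375, 0.2693]
ee_rot: [0.577, 0.817, -0.0, 0.0]
ft_force: [0.3, 0.5, -0.1]
grip_width: 0.606
grasp_force: 31.6
```

View pics/w7.png

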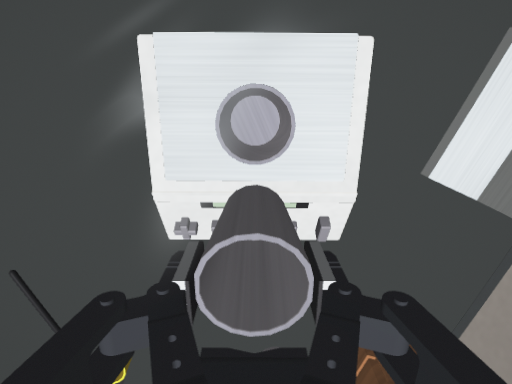

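The wide cup rim is centred near (255.5,124) and the held cup's rim near (254,285), upright. Fitting both.

```bash
python3 - <<'E'
from h import *
import pickle
w=pickle.load(open("w7.pkl","rb"));a=pickle.load(open("w1.pkl","rb"));s=camera("scene")
g=cv2.cvtColor(w["frame"],cv2.COLOR_RGB2GRAY)
m=(g[75:172,205:305]<190).astype(np.uint8)
c=max(cv2.findContours(m,0,1)[0],key=cv2.contourArea);e=cv2.fitEllipse(cv2.convexHull(c));q=np.array(e[0])+[205,75];print(q,e[1:])
print("wide",plane(w,*q,.128),tri([ray(w,*q),ray(a,264.5,27.3)]),tri([ray(w,*q),ray(s,317.7,195.7)]))
p=np.array([.5803,.1375,.2693]);print("slim rim off",[plane(w,254,y,.2693+.0204)-p for y in(284,285)])
o=get_obs();print(o["position"],o["ee_rot"])
E
```

```text
[254.94091034 123.47107697] ((79.8411636352539, 80.9082260131836), 174.7611846923828)
wide [0.56327822 0.18854458 0.128     ] (array([0.56324607, 0.18863531, 0.12893014]), [np.float64(5.27804013274132e-06), np.float64(5.2780401326968544e-06)]) (array([0.56349516, 0.18831536, 0.12345128]), [np.float64(0.000210320440122335), np.float64(0.0002103204401223357)])
slim rim off [array([-0.00082256,  0.00159809,  0.0204    ]), array([-0.00064935,  0.00110951,  0.0204    ])]
[0.58022082 0.13815151 0.26927242] [5.76942310e-01 8.16784881e-01 6.00722296e-06 1.73617673e-04]
```

Wide cup at (0.5633, 0.1886), rim 0.129 high as expected. Move over it and lower gently.

```bash
python3 -m inch '[{"slide":[-0.004,0.012,0],"yaw":0},{"slide":[-0.01,0.03,0],"yaw":0},{"slide":[-0.015,0.045,0],"yaw":0},{"slide":[-0.0163,0.0493,0],"yaw":0},{"slide":[-0.0163,0.0493,-0.01],"yaw":0},{"slide":[-0.0163,0.0493,-0.025],"yaw":0},{"slide":[-0.0163,0.0493,-0.04],"yaw":0},{"slide":[-0.0163,0.0493,-0.052],"yaw":0},{"slide":[-0.0163,0.0493,-0.062],"yaw":0},{"slide":[-0.0163,0.0493,-0.07],"yaw":0},{"slide":[-0.0163,0.0493,-0.075],"yaw":0},{"slide":[-0.0163,0.0493,-0.075],"yaw":0},{"slide":[-0.0163,0.0493,-0.075],"yaw":0}]' | egrep 'pos|force'
python3 -m inch '[{"slide":[0,0,-0.005],"yaw":0},{"slide":[0,0,-0.010],"yaw":0},{"slide":[0,0,-0.015],"yaw":0},{"slide":[0,0,-0.020],"yaw":0},{"slide":[0,0,-0.025],"yaw":0},{"slide":[0,0,-0.030],"yaw":0},{"slide":[0,0,-0.034],"yaw":0},{"slide":[0,0,-0.038],"yaw":0},{"slide":[0,0,-0.040],"yaw":0},{"slide":[0,0,-0.040],"yaw":0},{"slide":[0,0,-0.040],"yaw":0}]' | egrep 'pos|force'
python3 -m inch '[{"slide":[0,0,-0.001],"yaw":0},{"slide":[0,0,-0.002],"yaw":0},{"slide":[0,0,-0.002],"yaw":0}]' | egrep 'pos|ft_force'
python3 -m inch '[{"slide":[0,0,-0.001],"yaw":0},{"slide":[0,0,-0.001],"yaw":0},{"slide":[0,0,-0.001],"yaw":0}]' | egrep 'pos|ft_force'
```

```text
position: [0.5638, 0.1889, 0.1943]
ft_force: [-0.2, -0.7, -0.4]
grasp_force: 31.6
position: [0.5637, 0.189, 0.1542]
ft_force: [-0.3, -0.7, -0.3]
grasp_force: 31.6
position: [0.5637, 0.189, 0.1521]
ft_force: [-0.2, -0.3, -0.3]
position: [0.5636, 0.189, 0.1511]
ft_force: [-0.2, 0.6, -0.1]
```

```bash
python3 -m inch '[{"slide":[0,-0.0015,-0.001],"yaw":0},{"slide":[0,-0.0015,-0.001],"yaw":0},{"slide":[0,-0.0015,-0.001],"yaw":0}]' | egrep 'pos|ft_force'
python3 -m inch '[{"slide":[0,0,-0.001],"yaw":0},{"slide":[0,0,-0.001],"yaw":0},{"slide":[0,0,-0.001],"yaw":0}]' | egrep 'pos|ft_force'
python3 -m inch '[{"slide":[0,0,-0.001],"yaw":0},{"slide":[0,0,-0.001],"yaw":0},{"slide":[0,0,-0.001],"yaw":0}]' | egrep 'pos|ft_force'
```

```text
position: [0.5637, 0.1873, 0.1501]
ft_force: [-0.7, 0.6, -1.3]
position: [0.5636, 0.1875, 0.1491]
ft_force: [-0.2, 0.7, -0.7]
position: [0.5637, 0.1875, 0.1482]
ft_force: [1.1, 0.5, -0.6]
```

```bash
python3 -m inch '[{"slide":[0,0,-0.001],"yaw":0},{"slide":[0,0,-0.001],"yaw":0},{"slide":[0,0,-0.001],"yaw":0}]' | egrep 'pos|ft_force'
python3 -m inch '[{"slide":[0,0,-0.001],"yaw":0},{"slide":[0,0,-0.001],"yaw":0},{"slide":[0,0,-0.001],"yaw":0}]' | egrep 'pos|ft_force'
```

```text
position: [0.5639, 0.1876, 0.148]
ft_force: [-2.3, -0.3, 6.9]
position: [0.5642, 0.1877, 0.1478]
ft_force: [-3.2, -1.3, 11.5]
```

Seated at z 0.148, as predicted. Ease off 1.5 mm, release, and rise.

```bash
python3 -m inch '[{"slide":[0,0,0.0015],"yaw":0},{"slide":[0,0,0.0015],"yaw":0},{"slide":[0,0,0.0015],"yaw":0}]' | egrep 'pos|ft_force'
python3 -m inch '[{"slide":[0,0,0],"yaw":0},{"slide":[0,0,0],"yaw":0},{"slide":[0,0,0],"yaw":0},{"slide":[0,0,0],"yaw":0},{"slide":[0,0,0],"yaw":0},{"slide":[0,0,0],"yaw":0}]' 0 | egrep 'ft_force|grip|grasp'
python3 -m inch '[{"slide":[0,0,0.004],"yaw":0},{"slide":[0,0,0.012],"yaw":0},{"slide":[0,0,0.024],"yaw":0},{"slide":[0,0,0.04],"yaw":0},{"slide":[0,0,0.06],"yaw":0},{"slide":[0,0,0.085],"yaw":0},{"slide":[0,0,0.11],"yaw":0},{"slide":[0.008,-0.022,0.12],"yaw":0},{"slide":[0.016,-0.045,0.12],"yaw":0},{"slide":[0.016,-0.05,0.12],"yaw":0},{"slide":[0.016,-0.05,0.12],"yaw":0},{"slide":[0.016,-0.05,0.12],"yaw":0}]' 0
python3 - <<'E'
from h import *
import pickle
w=camera("wrist");pickle.dump(w,open("w8.pkl","wb"));s=camera("scene")["frame"][150:290,230:370]
cv2.imwrite("pics/w8.png",np.hstack([cv2.resize(w["frame"][:256,110:366],(400,400)),cv2.resize(s,(400,400))])[:,:,::-1])
E
```

```text
position: [0.5639, 0.1876, 0.1479]
ft_force: [-0.3, -0.2, 3.7]
ft_force: [0.3, 0.3, -1.1]
grip_width: 0.999
grasp_force: 0.0
clock: 17.53
position: [0.5796, 0.1378, 0.2683]
ee_rot: [0.576, 0.817, 0.0, -0.0]
ft_force: [0.2, 0.5, 0.3]
grip_width: 0.996
grasp_force: 0.0
```

View pics/w8.png

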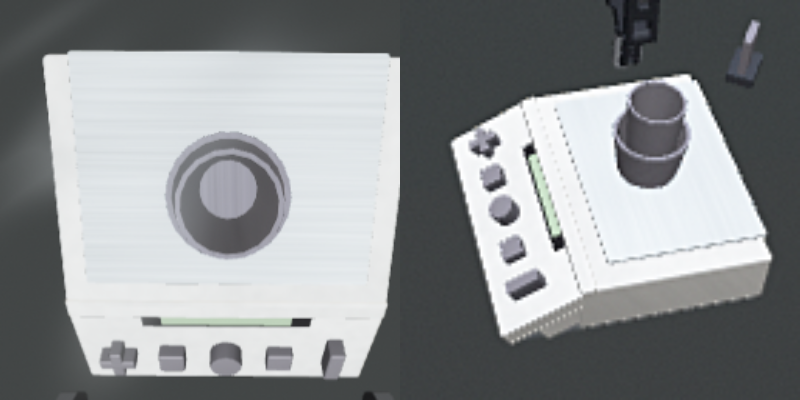

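The slim cup stands upright and concentric inside the wide cup, released, with all keys up. Next is the bar key.

```bash
python3 -m inch '[{"slide":[0.01,-0.006,0],"yaw":0},{"slide":[0.035,-0.02,0],"yaw":0},{"slide":[0.065,-0.04,0],"yaw":0},{"slide":[0.095,-0.058,0],"yaw":0},{"slide":[0.115,-0.07,-0.01],"yaw":0},{"slide":[0.1207,-0.0724,-0.03],"yaw":0},{"slide":[0.1207,-0.0724,-0.06],"yaw":0},{"slide":[0.1207,-0.0724,-0.095],"yaw":0},{"slide":[0.1207,-0.0724,-0.125],"yaw":0},{"slide":[0.1207,-0.0724,-0.15],"yaw":0},{"slide":[0.1207,-0.0724,-0.17],"yaw":0},{"slide":[0.1207,-0.0724,-0.184],"yaw":0},{"slide":[0.1207,-0.0724,-0.19],"yaw":0},{"slide":[0.1207,-0.0724,-0.192],"yaw":0},{"slide":[0.1207,-0.0724,-0.192],"yaw":0},{"slide":[0.1207,-0.0724,-0.192],"yaw":0}]' 255
python3 -m inch '[{"slide":[-0.0003,0.0009,-0.0017],"yaw":0},{"slide":[-0.0007,0.0019,-0.0035],"yaw":0},{"slide":[-0.0007,0.0019,-0.0035],"yaw":0},{"slide":[-0.0007,0.0019,-0.0035],"yaw":0}]' | egrep 'pos|ft_force'
python3 -m inch '[{"slide":[-0.0003,0.0009,-0.0017],"yaw":0},{"slide":[-0.0003,0.0009,-0.0017],"yaw":0},{"slide":[-0.0003,0.0009,-0.0017],"yaw":0},{"slide":[-0.0003,0.0009,-0.0017],"yaw":0}]' | egrep 'pos|ft_force'
```

```text
clock: 18.97
position: [0.7013, 0.0651, 0.0771]
ee_rot: [0.576, 0.817, 0.001, 0.001]
ft_force: [-0.6, -0.4, 0.0]
grip_width: -0.002
grasp_force: 0.0
position: [0.6997, 0.0672, 0.0724]
ft_force: [-0.2, -0.4, -0.2]
position: [0.6994, 0.0678, 0.0704]
ft_force: [-0.5, 0.3, -0.8]
```

```bash
for i in 1; do python3 -m inch '[{"slide":[-0.0003,0.0009,-0.0017],"yaw":0},{"slide":[-0.0003,0.0009,-0.0017],"yaw":0},{"slide":[-0.0003,0.0009,-0.0017],"yaw":0},{"slide":[-0.0003,0.0009,-0.0017],"yaw":0}]' | egrep 'pos|ft_force'; done
python3 -m inch '[{"slide":[-0.0003,0.0009,-0.0017],"yaw":0},{"slide":[-0.0003,0.0009,-0.0017],"yaw":0},{"slide":[-0.0003,0.0009,-0.0017],"yaw":0},{"slide":[-0.0003,0.0009,-0.0017],"yaw":0}]' | egrep 'pos|ft_force'
python3 -m inch '[{"slide":[-0.0003,0.0009,-0.0017],"yaw":0},{"slide":[-0.0003,0.0009,-0.0017],"yaw":0},{"slide":[-0.0003,0.0009,-0.0017],"yaw":0},{"slide":[-0.0003,0.0009,-0.0017],"yaw":0}]' | egrep 'pos|ft_force'
```

```text
position: [0.6991, 0.0688, 0.0687]
ft_force: [0.6, 0.4, -0.5]
position: [0.6987, 0.0697, 0.067]
ft_force: [-0.0, -0.5, 0.2]
position: [0.6984, 0.0706, 0.0653]
ft_force: [0.2, 0.5, 0.2]
```

```bash
python3 -m inch '[{"slide":[-0.0003,0.0009,-0.0017],"yaw":0},{"slide":[-0.0003,0.0009,-0.0017],"yaw":0},{"slide":[-0.0003,0.0009,-0.0017],"yaw":0},{"slide":[-0.0003,0.0009,-0.0017],"yaw":0}]' | egrep 'pos|ft_force'
python3 -m inch '[{"slide":[-0.0003,0.0009,-0.0017],"yaw":0},{"slide":[-0.0003,0.0009,-0.0017],"yaw":0},{"slide":[-0.0003,0.0009,-0.0017],"yaw":0},{"slide":[-0.0003,0.0009,-0.0017],"yaw":0}]' | egrep 'pos|ft_force'
python3 -m inch '[{"slide":[-0.0003,0.0009,-0.0017],"yaw":0},{"slide":[-0.0003,0.0009,-0.0017],"yaw":0},{"slide":[-0.0003,0.0009,-0.0017],"yaw":0},{"slide":[-0.0003,0.0009,-0.0017],"yaw":0}]' | egrep 'pos|ft_force'
```

```text
position: [0.6983, 0.0713, 0.0639]
ft_force: [-0.4, -1.0, 1.4]
position: [0.698, 0.0722, 0.0621]
ft_force: [1.5, -0.9, 2.6]
position: [0.6977, 0.0732, 0.0604]
ft_force: [0.2, -1.3, 3.5]
```

```bash
python3 -m inch '[{"slide":[-0.0003,0.0009,-0.0017],"yaw":0},{"slide":[-0.0003,0.0009,-0.0017],"yaw":0},{"slide":[-0.0003,0.0009,-0.0017],"yaw":0},{"slide":[-0.0003,0.0009,-0.0017],"yaw":0}]' | egrep 'pos|ft_force'
python3 -m inch '[{"slide":[-0.0002,0.0005,-0.0009],"yaw":0},{"slide":[-0.0002,0.0005,-0.0009],"yaw":0},{"slide":[-0.0002,0.0005,-0.0009],"yaw":0}]' | egrep 'pos|ft_force'
python3 -m inch '[{"slide":[-0.0001,0.0003,-0.0006],"yaw":0},{"slide":[-0.0001,0.0003,-0.0006],"yaw":0},{"slide":[-0.0001,0.0003,-0.0006],"yaw":0}]' | egrep 'pos|ft_force'
python3 -c "
from workcell import *
print(get_obs()['ft_force'])"
```

```text
position: [0.6974, 0.0741, 0.0587]
ft_force: [1.7, -1.8, 5.6]
position: [0.6972, 0.0745, 0.0579]
ft_force: [0.2, -1.4, 4.9]
position: [0.6973, 0.0747, 0.0576]
ft_force: [-0.6, -2.0, 7.5]
[-0.62931618 -2.04007809  7.47373834]
```

Bar key at its stop (about 7.3 N). Retract and move on to the cross key.

```bash
python3 -m inch '[{"slide":[0.001,-0.003,0.006],"yaw":0},{"slide":[0.003,-0.009,0.016],"yaw":0},{"slide":[0.005,-0.015,0.03],"yaw":0},{"slide":[0.003,-0.02,0.055],"yaw":0},{"slide":[-0.01,-0.025,0.08],"yaw":0},{"slide":[-0.035,-0.035,0.1],"yaw":0},{"slide":[-0.065,-0.045,0.1],"yaw":0},{"slide":[-0.095,-0.055,0.1],"yaw":0},{"slide":[-0.125,-0.062,0.1],"yaw":0},{"slide":[-0.15,-0.067,0.095],"yaw":0},{"slide":[-0.1628,-0.0687,0.08],"yaw":0},{"slide":[-0.1628,-0.0687,0.06],"yaw":0},{"slide":[-0.1628,-0.0687,0.04],"yaw":0},{"slide":[-0.1628,-0.0687,0.028],"yaw":0},{"slide":[-0.1628,-0.0687,0.02],"yaw":0},{"slide":[-0.1628,-0.0687,0.018],"yaw":0},{"slide":[-0.1628,-0.0687,0.018],"yaw":0},{"slide":[-0.1628,-0.0687,0.018],"yaw":0}]'
python3 -m inch '[{"slide":[-0.0003,0.0009,-0.0017],"yaw":0},{"slide":[-0.0007,0.0019,-0.0035],"yaw":0},{"slide":[-0.0007,0.0019,-0.0035],"yaw":0},{"slide":[-0.0007,0.0019,-0.0035],"yaw":0}]' | egrep 'pos|ft_force'
python3 -m inch '[{"slide":[-0.0003,0.0009,-0.0017],"yaw":0},{"slide":[-0.0003,0.0009,-0.0017],"yaw":0},{"slide":[-0.0003,0.0009,-0.0017],"yaw":0},{"slide":[-0.0003,0.0009,-0.0017],"yaw":0}]' | egrep 'pos|ft_force'
```

```text
clock: 23.97
position: [0.5347, 0.0062, 0.0757]
ee_rot: [0.576, 0.817, 0.0, 0.0]
ft_force: [-0.3, 0.8, 0.2]
grip_width: -0.003
grasp_force: 0.0
position: [0.5335, 0.0083, 0.0717]
ft_force: [-0.4, 0.5, 0.8]
position: [0.5332, 0.0091, 0.0699]
ft_force: [0.4, 0.3, -0.4]
```

```bash
python3 -m inch '[{"slide":[-0.0003,0.0009,-0.0017],"yaw":0},{"slide":[-0.0003,0.0009,-0.0017],"yaw":0},{"slide":[-0.0003,0.0009,-0.0017],"yaw":0},{"slide":[-0.0003,0.0009,-0.0017],"yaw":0}]' | egrep 'pos|ft_force'
python3 -m inch '[{"slide":[-0.0003,0.0009,-0.0017],"yaw":0},{"slide":[-0.0003,0.0009,-0.0017],"yaw":0},{"slide":[-0.0003,0.0009,-0.0017],"yaw":0},{"slide":[-0.0003,0.0009,-0.0017],"yaw":0}]' | egrep 'pos|ft_force'
python3 -m inch '[{"slide":[-0.0003,0.0009,-0.0017],"yaw":0},{"slide":[-0.0003,0.0009,-0.0017],"yaw":0},{"slide":[-0.0003,0.0009,-0.0017],"yaw":0},{"slide":[-0.0003,0.0009,-0.0017],"yaw":0}]' | egrep 'pos|ft_force'
```

```text
position: [0.5328, 0.01, 0.0681]
ft_force: [0.3, 0.2, 0.1]
position: [0.5325, 0.0109, 0.0664]
ft_force: [-0.9, -0.1, 0.1]
position: [0.5322, 0.0118, 0.0647]
ft_force: [0.0, 0.5, -0.3]
```

```bash
python3 -m inch '[{"slide":[-0.0003,0.0009,-0.0017],"yaw":0},{"slide":[-0.0003,0.0009,-0.0017],"yaw":0},{"slide":[-0.0003,0.0009,-0.0017],"yaw":0},{"slide":[-0.0003,0.0009,-0.0017],"yaw":0}]' | egrep 'pos|ft_force'
python3 -m inch '[{"slide":[-0.0003,0.0009,-0.0017],"yaw":0},{"slide":[-0.0003,0.0009,-0.0017],"yaw":0},{"slide":[-0.0003,0.0009,-0.0017],"yaw":0},{"slide":[-0.0003,0.0009,-0.0017],"yaw":0}]' | egrep 'pos|ft_force'
python3 -m inch '[{"slide":[-0.0003,0.0009,-0.0017],"yaw":0},{"slide":[-0.0003,0.0009,-0.0017],"yaw":0},{"slide":[-0.0003,0.0009,-0.0017],"yaw":0},{"slide":[-0.0003,0.0009,-0.0017],"yaw":0}]' | egrep 'pos|ft_force'
```

```text
position: [0.532, 0.0127, 0.063]
ft_force: [-1.0, -1.3, 0.1]
position: [0.5318, 0.0135, 0.0615]
ft_force: [0.0, -0.2, 2.5]
position: [0.5315, 0.0144, 0.0597]
ft_force: [-0.0, -1.6, 3.7]
```

```bash
python3 -m inch '[{"slide":[-0.0003,0.0009,-0.0017],"yaw":0},{"slide":[-0.0003,0.0009,-0.0017],"yaw":0},{"slide":[-0.0003,0.0009,-0.0017],"yaw":0},{"slide":[-0.0003,0.0009,-0.0017],"yaw":0}]' | egrep 'pos|ft_force'
python3 -m inch '[{"slide":[-0.0002,0.0005,-0.0009],"yaw":0},{"slide":[-0.0002,0.0005,-0.0009],"yaw":0},{"slide":[-0.0002,0.0005,-0.0009],"yaw":0}]' | egrep 'pos|ft_force'
python3 -m inch '[{"slide":[-0.0001,0.0003,-0.0006],"yaw":0},{"slide":[-0.0001,0.0003,-0.0006],"yaw":0},{"slide":[-0.0001,0.0003,-0.0006],"yaw":0}]' | egrep 'pos|ft_force'
```

```text
position: [0.5312, 0.0153, 0.058]
ft_force: [1.2, -2.2, 5.0]
position: [0.531, 0.0158, 0.0571]
ft_force: [0.0, -2.0, 3.2]
position: [0.5309, 0.0162, 0.0565]
ft_force: [1.6, -1.9, 5.3]
```

```bash
python3 -m inch '[{"slide":[-0.0001,0.0003,-0.0005],"yaw":0},{"slide":[-0.0001,0.0003,-0.0005],"yaw":0},{"slide":[-0.0001,0.0003,-0.0005],"yaw":0}]' | egrep 'pos|ft_force'
python3 -m inch '[{"slide":[0.001,-0.003,0.006],"yaw":0},{"slide":[0.003,-0.009,0.016],"yaw":0},{"slide":[0.005,-0.015,0.03],"yaw":0},{"slide":[0.005,-0.02,0.055],"yaw":0},{"slide":[0.005,-0.025,0.085],"yaw":0},{"slide":[0.005,-0.035,0.115],"yaw":0},{"slide":[0.005,-0.05,0.14],"yaw":0},{"slide":[0.005,-0.06,0.15],"yaw":0},{"slide":[0.005,-0.06,0.15],"yaw":0},{"slide":[0.005,-0.06,0.15],"yaw":0},{"slide":[0.005,-0.06,0.15],"yaw":0}]'
python3 - <<'E'
from h import *
a=pickle=None
import pickle
w=camera("wrist");b=pickle.load(open("w8.pkl","rb"))
s=camera("scene")["frame"];g=cv2.cvtColor(s,cv2.COLOR_RGB2GRAY)[170:225,295:345]
n,l,st,c=cv2.connectedComponentsWithStats((g<150).astype(np.uint8));i=1+st[1:,4].argmax();print("cup blob scene",st[i],c[i]+[295,170])
E
```

```text
position: [0.5308, 0.0164, 0.056]
ft_force: [1.3, -1.8, 5.7]
clock: 28.63
position: [0.5348, -0.0427, 0.2045]
ee_rot: [0.576, 0.818, -0.001, -0.001]
ft_force: [0.1, 0.1, -0.9]
grip_width: 0.001
grasp_force: 0.0
cup blob scene [ 10   9  26  37 709] [317.54301834 197.20169252]
```

```bash
python3 -c "
from workcell import *
print(hand_in())"
```

```text
the job is handed in; nothing more can be done
None
```

The job is handed in; no verdict came back. I pressed the round, bar and cross keys in that order, each past 5 mm by force and travel, and set the slim cup upright in the wide cup between the first two presses. The arm ended clear at 28.6 s, with key forces near 7 N or less.

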